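Change the angle sample in the V jig and build up the next crush test

ROBOT

A 7-joint arm with a two-finger parallel gripper is mounted at the origin on a cart in front of the work surface, level with it; the furniture and walls round the work are solid. World frame = base frame: x ahead of the robot, y to its left, z up, the work surface at z = 0. Lengths are in m, angles in degrees, forces in N, time in s.
With the tool pointing down it reaches from about 0.425 to 1.025 m from the base axis. Payload 9.4 kg.
Tool frame: the origin (TCP) lies midway between the tips of the shut fingers; the grasp point (between the pads) lies behind it (ctrl.grasp_offset is the z of the grasp point in the tool frame, in m); z points along the fingers, y is the line along which they close (so a half turn about z gives the same grasp; the last joint's range is limited). The gripper opens to 93 mm and grips with 3 to 60 N. Pads are 15 mm wide; open, the fingers measure 128 mm over their backs; the gripper's body (75 mm by 188 mm) begins 65 mm behind the grasp point.
Start: joints at [62.069, 34.337, -0.143, 91.639, 0.103, 54.024, -4.572], TCP at [0.29, -0.665, 0.219] pointing down, gripper open.
Joint ranges: [-147.43, 147.43], [-19.82, 112.94], [-74.19, 73.91], [6.32, 146.72], [-59.91, 239.91], [6.04, 106.73], [-150.56, 150.56]. Speed limits (degrees/s): [127.2, 127.2, 172.46, 172.46, 180, 180, 180].

INTERFACE

Orientations are given as [roll, pitch, yaw] about the fixed x, y, z axes, in that order (R = Rz(yaw) Ry(pitch) Rx(roll)).
In Python, from plant import ctrl gives the robot as it stands.
- The arm moves only by the tool arm_command, never from a script. Its argument "commands" is a list that holds one entry, the list of rows, each a list of 7 numbers: the closure, from -1 (fully open) to 1 (shut), then the shift along the tool's x, y, z in cm, then the turn, a rotation vector about the tool's x, y, z in degrees. In form: [[[gripper, tx, ty, tz, wx, wy, wz], ...]]. A call has 1 to 20 rows; each row shifts and turns the commanded pose from where the row before left it, along the tool's axes as they then stand; what a row does not reach is not made up. A row lasts 1/8 s, in which the tool goes at most 62.5 mm and 10.7 degrees, less where a joint would pass 70% of its speed; a pose out of reach is approached as far as the arm can. A call is refused whole if a number of a shift passes 6.25 or a number of a turn 10.7, either way. A call with a gripper value outside its range is refused whole. The fingers move at their own pace and stop on an object; "newtons" is the grip in N (left out, the last holds). Time passes only in rows, so rows that do not move let the fingers close. It gives the time, the measured TCP pose, the force, the opening and the grip force at its end, in the units of the state.
- ctrl.get_state(): the state, without advancing time (a new reading comes with each control period).
- ctrl.read_camera(name): name is "side" or "top"; returns the picture (400x640x3 uint8, red, green, blue); there is no depth.
- ctrl.get_calibration(name): a dict with "K" (3x3 intrinsics, pixels), "pose" (4x4, takes a point from camera to world coordinates). Camera axes: x right, y down, z forward; pixel columns grow to the right and rows downward; lengths in m; the calibration is good to about 2 mm. A picture is of the moment at which its call begins. get_calibration takes no time and is no camera call.
- ctrl.hand_in(): hands the job in; it is judged then, once.
The state is a dict: "time_s": time; "q": joint angles; "dq": joint speeds; "joint_efforts": joint torques, N m; "ee_pos": TCP position; "orientation": TCP orientation; "wrist_force": force on the tool from outside, world axes, zero at the start; "wrist_torque": the same for the moment, N m; "gripper_width": opening from 0.0 (shut) to 1.0 (fully open); "grasp_force": force on a finger pad.
Only numpy, scipy, OpenCV 4.12 (cv2) and the standard library are available. Lean on these libraries where they do the work, as an engineer would, in place of code of your own. Each camera call takes 0.05 s, during which the arm holds its last target. There are 200 camera calls.

TASK

Change the sample in the steel V jig for the next crush test: the long angle section lying in the jig goes back into the long cradle, between its end plates, and the short angle section lying there now goes centred into the jig (the short cradle is free to park it on the way, the long section does not fit in it). Then nest the wide spreader angle into the short section, along its V with the ends level, and stand the loading nose, point down, in the middle of the spreader's V and in line with it.

Things in the scene. Friction and masses are not known exactly. Their poses are not given: they have to be found in the camera images.
- long_sample: Long bare aluminium angle section, legs 34 x 34 mm, 4 mm thick, 150 mm long, about 0.1 kg; lies V up in the test jig at the start. Origin on the outer corner line (lowest line as it lies, V up) at mid length, x along that line, z up; its two outermost edges, to be gripped across, are 48 mm apart and 24 mm above the origin.
- short_sample: Short aluminium angle section of the same profile (34 x 34 x 4 mm) but 100 mm long, about 0.07 kg; lies V up in the long cradle at the start. Origin on the outer corner line (lowest line as it lies, V up) at mid length, x along that line, z up; its two outermost edges, to be gripped across, are 48 mm apart and 24 mm above the origin.
- spreader: Steel angle, wider: legs 40 x 40 x 4 mm, 100 mm long, about 0.14 kg; lies V up on the spreader rest at the start. Origin on the outer corner line (lowest line as it lies, V up) at mid length, x along that line, z up; its two outermost edges, to be gripped across, are 57 mm apart and 28 mm above the origin. Nested in the short sample, its origin is 5.7 mm above the sample's.
- loading_nose: Dark steel block 60 long x 28 wide x 50 mm high, 0.3 kg, bright round ball seat on top (17 mm across, 5 high). Its lowest 7 mm taper at 45 degrees to a 14 mm wide flat, its point, on which it stands on the desk. Origin: middle of that flat, x along the 60 mm, z up. Grip across the 28 mm, upper half. Seated in the spreader, its origin is 12.7 mm above the spreader's.
- test_jig: Dark steel V anvil, 80 mm long and 38 wide, on a bright steel plate 120 x 76 x 10 mm; dark marks at mid length on the plate. Root of the 90 degree V, where a seated section's origin lies, 18 mm above the origin; mouth 32 mm wide at height 34 mm. Sections overhang it. Origin: middle of its underside, x along the V, z up. Fixed.
- long_cradle: Black V cradle on a foot 196 x 56 x 5 mm, with an end plate (top at 33 mm) at each end, 160 mm clear between them. V root, where a seated section's origin lies, 12 mm above the origin; mouth 32 mm wide at height 28 mm; block 38 mm wide. Origin: middle of its underside, x along the V, z up. Fixed.
- short_cradle: Black V cradle like the long one, on a foot 146 mm long, only 110 mm clear between its end plates; empty at the start. V root 12 mm above the origin; mouth 32 mm wide at height 28 mm; block 38 mm wide. Origin: middle of its underside, x along the V, z up. Fixed.
- spreader_rest: Black V block 70 mm long, without end plates, on a foot 96 x 56 x 5 mm. V root 12 mm above the origin; mouth 36 mm wide at height 30 mm; block 42 mm wide. Origin: middle of its underside, x along the V, z up. Fixed.
There are look-alikes about, which are no part of the job. What is shaped like the loading_nose but turquoise or yellow is not meant.

How it is judged:
By the outcome, as a careful person would: the job done as asked, in the order asked, and still so for the second after the job is handed in, with the robot touching nothing.
It also fails if it takes over 128 s, if anything falls off the work surface, if the arm or the gripper's body presses on something with over 40 N, if the wrist force passes 120 N, or if a joint passes its speed limit or range.

## Working session

There is one attempt and no reset: what is moved stays moved. The work goes in short steps, Python scripts to look and compute and a tool call to move; the robot and the scene stay as the last step left them, time stands still between calls to the robot, and variables do not carry over. Pictures are saved under pics/ and viewed, at most 14 in all, crops included, and the job is handed in when it is done.

Besides the shell and the picture viewer there is one more tool, called after ">>>" in YAML: its name, and indented under it one key for each argument. arm_command: Moves the arm, as the interface text tells. Its arguments: {"type":"object","properties":{"commands":{"type":"array"},"newtons":{"type":"number"}},"required":["commands"]}

```bash
mkdir -p pics; ls
python3 - <<'E'
from plant import ctrl
import cv2,numpy as np
for n in("top","side"):
    im=ctrl.read_camera(n); cv2.imwrite(f"pics/{n}0.png",im[:,:,::-1])
    c=ctrl.get_calibration(n); print(n,np.round(c["K"],1).tolist(),np.round(c["pose"],4).tolist())
s=ctrl.get_state(); print(s, ctrl.grasp_offset)
E
```

```text
pics
top [[492.7, 0.0, 320.6], [0.0, 492.7, 202.6], [0.0, 0.0, 1.0]] [[-0.0271, -0.9891, 0.1446, 0.3164], [-0.9996, 0.0262, -0.008, -0.0004], [0.0041, -0.1447, -0.9895, 1.2048], [0.0, 0.0, 0.0, 1.0]]
side [[415.0, 0.0, 312.1], [0.0, 415.0, 202.5], [0.0, 0.0, 1.0]] [[-0.8859, -0.2977, 0.3558, 0.1614], [-0.4637, 0.5874, -0.6633, 0.6582], [-0.0116, -0.7526, -0.6584, 0.7047], [0.0, 0.0, 0.0, 1.0]]
{'time_s': 0.1, 'q': array([62.06812871, 34.37904563, -0.14502093, 91.6760972 ,  0.10164668,
       54.02378347, -4.5729225 ]), 'dq': array([-0.08497093, -0.07054152, -0.08929964, -0.04248989,  0.0489846 ,
        0.01921033,  0.09987533]), 'joint_efforts': array([ 4.08272812e-03, -7.66557097e+01,  1.50126804e+00, -2.52938068e+01,
       -5.24047203e-02,  1.35928311e-02,  9.08754851e-05]), 'ee_pos': array([ 0.28933837, -0.66428706,  0.21785924]), 'orientation': array([-1.79921476e+02,  6.56974047e-03,  2.35384672e+01]), 'wrist_force': array([-1.02012775, -0.1385033 ,  0.05987508]), 'wrist_torque': array([ 0.0504851 , -0.0006877 , -0.00741435]), 'grasp_force': 0.0, 'gripper_width': 0.9996766130735688} -0.0188
```

View pics/top0.png

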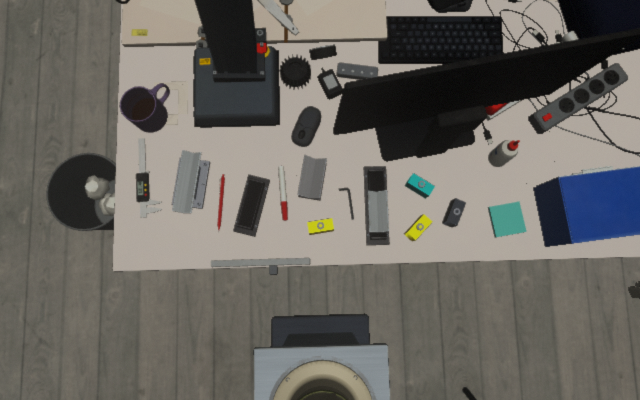

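View pics/side0.png

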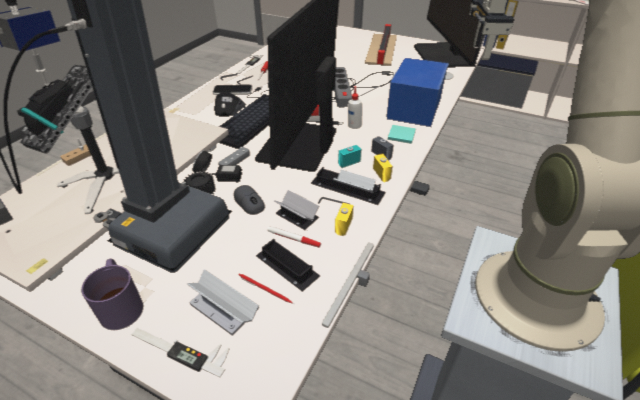

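The top view shows the long section in the jig at about (188,182), the empty short cradle (252,205), the spreader (312,177), the short section in the long cradle (376,205), and the dark nose (455,212). The turquoise and yellow look-alikes are at (420,185), (418,227) and (320,226). The side view agrees. I'll zoom in next.

Run:
```python
import cv2
t=cv2.imread("pics/top0.png"); s=cv2.imread("pics/side0.png")
def crop(im,u0,u1,v0,v1,k,name):
    c=cv2.resize(im[v0:v1,u0:u1],None,fx=k,fy=k,interpolation=cv2.INTER_CUBIC)
    for u in range((u0+9)//10*10,u1,10): cv2.line(c,((u-u0)*k,0),((u-u0)*k,6 if u%50 else 16),(0,0,255),1)
    for v in range((v0+9)//10*10,v1,10): cv2.line(c,(0,(v-v0)*k),(6 if v%50 else 16,(v-v0)*k),(0,0,255),1)
    cv2.imwrite(name,c)
crop(t,165,335,140,250,4,"pics/c1.png")
crop(t,355,475,155,255,5,"pics/c2.png")
crop(s,170,400,120,340,2,"pics/c3.png")
```

```text
(no output)
```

View pics/c1.png

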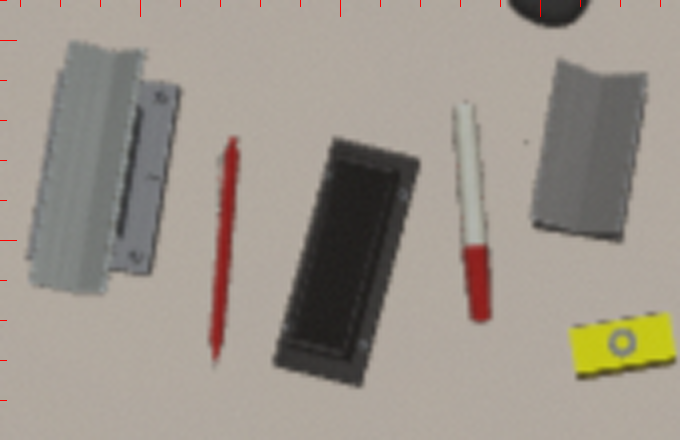

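View pics/c2.png

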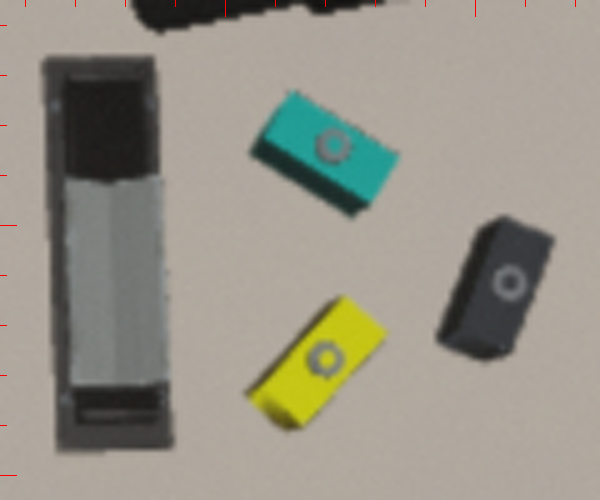

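The crops show clean outlines. At true pixels, the long section runs about (182,150)-(172,211) on the left and (201,152)-(191,213) on the right, with the jig plate's right edge showing mid mark at (203,184). The cradle feet, spreader, short section and nose seat (457,211.5) are also sharp. Next I'll refine the edges to sub-pixel and cast rays.

```bash
cat > h.py <<'E'
import cv2,numpy as np
from scipy.ndimage import map_coordinates,gaussian_filter
from plant import ctrl
def ray(n,uv,z):
    c=ctrl.get_calibration(n);K=np.array(c["K"]);P=np.array(c["pose"])
    d=P[:3,:3]@np.linalg.inv(K)@np.array([uv[0],uv[1],1.]);o=P[:3,3]
    return (o+d*(z-o[2])/d[2])[:2]
def edge(g,a,b,t0=.12,t1=.88,w=3):
    """fit line through strongest gradient across segment a-b -> (point,dir)"""
    a,b=np.array(a,float),np.array(b,float);d=(b-a)/np.linalg.norm(b-a);n=np.array([-d[1],d[0]])
    s=np.arange(-w,w+.01,.1);pts=[]
    for t in np.linspace(t0,t1,25):
        p=a+t*(b-a);q=p[:,None]+n[:,None]*s
        pr=map_coordinates(g,[q[1],q[0]],order=1);gr=np.abs(np.gradient(pr))*np.exp(-(s/2)**2/2)
        m=gr>.6*gr.max();k=np.sum(s[m]*gr[m])/np.sum(gr[m]);pts.append(p+n*k)
    l=cv2.fitLine(np.float32(pts),cv2.DIST_HUBER,0,.01,.01).ravel();return l[2:],l[:2]
def inter(l,m):
    t=np.linalg.solve(np.c_[l[1],-m[1]],m[0]-l[0]);return l[0]+t[0]*l[1]
def quad(im,cs,z,n="top",endt=None):
    """cs: far-left, far-right, near-right, near-left pixels (ends = edges 0 and 2)"""
    g=gaussian_filter(cv2.cvtColor(im,cv2.COLOR_RGB2GRAY).astype(float),.6)
    E=[edge(g,cs[i],cs[(i+1)%4]) for i in range(4)]
    px=np.array([inter(E[i-1],E[i]) for i in range(4)])
    W=np.array([ray(n,p,z) for p in px])
    c=W.mean(0);ax=(W[0]+W[1]-W[2]-W[3])/2;wd=(W[0]+W[3]-W[1]-W[2])/2
    L=np.linalg.norm(ax);yaw=np.degrees(np.arctan2(ax[1],ax[0]))
    return c,yaw,L,abs(ax[0]*wd[1]-ax[1]*wd[0])/L,px
E
cat > m.py <<'E'
from h import *
im=cv2.imread("pics/top0.png")[:,:,::-1].copy()
A=lambda p:[(165+x/4,140+y/4) for x,y in p]
B=lambda p:[(355+x/5,155+y/5) for x,y in p]
for n,cs,z in [("long",A([(70,42),(146,50),(104,294),(30,285)]),.042),
 ("spreader",A([(557,60),(648,73),(622,241),(532,226)]),.040),
 ("scradle",A([(333,137),(420,159),(363,386),(274,363)]),.005),
 ("lcradle",B([(42,58),(155,56),(172,448),(57,451)]),.005),
 ("short",B([(65,178),(160,177),(168,384),(70,385)]),.036),
 ("nose",B([(503,215),(554,237),(510,347),(465,330)]),.050)]:
    c,y,L,w,px=quad(im,cs,z);print(n,c.round(4),round(y,1),"L",round(L*1e3,1),"w",round(w*1e3,1),px.round(1).tolist())
g=gaussian_filter(cv2.cvtColor(im,cv2.COLOR_RGB2GRAY).astype(float),.6)
# jig plate right edge, its ends
r=edge(g,*A([(180,90),(151,270)]));t=edge(g,*A([(150,82),(178,88)]));b=edge(g,*A([(116,270),(148,274)]))
p,q=ray("top",inter(r,t),.01),ray("top",inter(r,b),.01);d=(p-q)/np.linalg.norm(p-q)
m=(p+q)/2+np.array([-d[1],d[0]])*.038
print("jig",m.round(4),np.degrees(np.arctan2(d[1],d[0])).round(1),"L",np.linalg.norm(p-q).round(4),"mark",ray("top",A([(153,177)])[0],.01).round(4),"edge mid",((p+q)/2).round(4))
print("nose seat",ray("top",B([(509,283)])[0],.055).round(4))
E
python3 m.py
```

```text
long [0.5459 0.3122] -8.6 L 150.2 w 49.9 [[180.60000610351562, 149.8000030517578], [200.89999389648438, 152.6999969482422], [191.0, 213.8000030517578], [170.1999969482422, 211.0]]
spreader [0.5476 0.0096] -10.8 L 102.3 w 57.2 [[303.6000061035156, 155.6999969482422], [327.1000061035156, 158.89999389648438], [320.20001220703125, 200.3000030517578], [296.6000061035156, 196.6999969482422]]
scradle [0.4905 0.1601] -15.2 L 145.8 w 56.1 [[248.0, 174.0], [270.0, 179.3000030517578], [254.89999389648438, 236.5], [232.60000610351562, 230.89999389648438]]
lcradle [ 0.4825 -0.1459] -0.3 L 195.7 w 56.6 [[363.0, 166.0], [385.8999938964844, 165.89999389648438], [389.0, 244.3000030517578], [365.8999938964844, 245.10000610351562]]
short [ 0.4633 -0.1463] -0.4 L 99.5 w 46.5 [[367.6000061035156, 190.8000030517578], [386.70001220703125, 190.1999969482422], [388.5, 231.60000610351562], [368.8999938964844, 231.89999389648438]]
nose [ 0.4548 -0.3291] -23.5 L 61.5 w 26.6 [[454.79998779296875, 197.60000610351562], [465.8999938964844, 202.10000610351562], [456.20001220703125, 226.8000030517578], [447.0, 220.6999969482422]]
jig [0.5483 0.3074] -8.8 L 0.1202 mark [0.5444 0.2776] edge mid [0.5425 0.2698]
nose seat [ 0.4546 -0.3296]
```

View pics/c3.png

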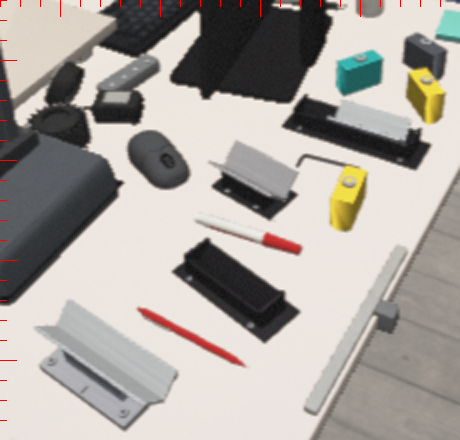

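The sizes agree with those given. The jig's lateral position comes from the long section, because the plate's side face biases the plate edge. First move: go over the short section in the long cradle, at (0.4633, -0.146), yaw -0.3.

>>> arm_command:
  commands:
    - [[-1,0,0,0,0,0,6],[-1,0,0,0,0,0,9],[-1,0,0,0,0,0,9],[-1,0.8,-2.4,0,0,0,0],[-1,1.5,-4.5,0,0,0,0],[-1,1.9,-5.6,0,0,0,0],[-1,1.9,-5.6,0,0,0,0],[-1,1.9,-5.6,0,0,0,0],[-1,1.9,-5.6,0,0,0,0],[-1,1.9,-5.6,0,0,0,0],[-1,1.9,-5.6,0,0,0,0],[-1,1.6,-4.8,0,0,0,0],[-1,1.2,-3.5,0,0,0,0],[-1,0.9,-2.6,0,0,0,0],[-1,0,0,0,0,0,0]]
  newtons: 25

```text
time_s: 1.98
ee_pos: [0.4682, -0.1501, 0.2184]
orientation: [-180.0, 0.0, -0.2]
wrist_force: [-0.1, -0.0, 0.5]
gripper_width: 0.997
grasp_force: 0.0
```

```bash
cat > go.py <<'E'
# go.py x y zgrasp yaw -> remaining move: turn first (tool z, deg), then shift in the turned tool's axes (cm)
import sys,numpy as np
from plant import ctrl
x,y,z,yaw=map(float,sys.argv[1:5]);s=ctrl.get_state()
r,p,w=s["orientation"];e=np.array([x,y,z+ctrl.grasp_offset])-s["ee_pos"]
a=np.radians(yaw);c=100*np.array([e[0]*np.cos(a)+e[1]*np.sin(a),e[0]*np.sin(a)-e[1]*np.cos(a),-e[2]])
print("wz",round((w-yaw+180)%360-180,2),"shift",c.round(2),"rpy",round(r,2),round(p,2),round(w,2),"tcp",s["ee_pos"].round(4),
 "q7",round(s["q"][6],1),"q1",round(s["q"][0],1),"F",s["wrist_force"].round(1),"t",round(s["time_s"],2),"w",round(s["gripper_width"]*93,1),"g",round(s["grasp_force"],1))
E
python3 go.py .4633 -.146 .036 -.3
```

```text
wz 0.07 shift [-0.49 -0.41 20.12] rpy -179.97 0.01 -0.23 tcp [ 0.4682 -0.1501  0.2184] q7 -77.0 q1 8.4 F [-0.1 -0.   0.5] t 1.98 w 92.7 g 0.0
```

>>> arm_command:
  commands:
    - [[-1,-0.5,-0.4,1.5,0,0,0],[-1,0,0,3.5,0,0,0],[-1,0,0,4,0,0,0],[-1,0,0,4,0,0,0],[-1,0,0,3.5,0,0,0],[-1,0,0,2.0,0,0,0],[-1,0,0,1.0,0,0,0],[-1,0,0,0.6,0,0,0],[-1,0,0,0,0,0,0]]

```text
time_s: 3.1
ee_pos: [0.4627, -0.1484, 0.0178]
orientation: [180.0, -0.0, -0.5]
wrist_force: [0.2, 0.5, 0.3]
gripper_width: 1.003
grasp_force: 0.0
```

```bash
python3 go.py .4633 -.146 .036 -.3; python3 -c "
from plant import ctrl;import cv2
i=ctrl.read_camera('side');cv2.imwrite('pics/g1.png',cv2.resize(i[60:260,240:480,::-1],None,fx=3,fy=3))"
```

```text
wz -0.18 shift [ 0.06 -0.24  0.06] rpy 179.99 -0.01 -0.48 tcp [ 0.4627 -0.1484  0.0178] q7 -76.1 q1 10.4 F [0.2 0.5 0.3] t 3.1 w 93.2 g 0.0
```

View pics/g1.png

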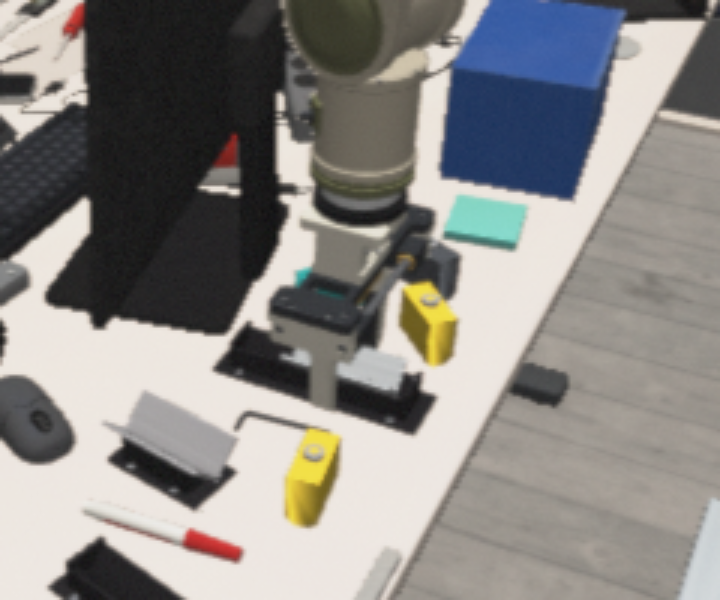

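The near finger stands beside the cradle at mid length of the short section, clear of everything. Next: correct the 2 mm and close.

>>> arm_command:
  commands:
    - [[-1,0,-0.2,0,0,0,0],[0.6,0,0,0,0,0,0],[0.6,0,0,0,0,0,0],[0.6,0,0,0,0,0,0],[0.6,0,0,0,0,0,0],[0.6,0,0,0,0,0,0]]

```text
time_s: 3.9
ee_pos: [0.4627, -0.1461, 0.0176]
orientation: [180.0, 0.0, -0.5]
wrist_force: [-0.6, -5.0, 3.4]
gripper_width: 0.51
grasp_force: 3.0
```

```bash
python3 go.py .4905 .1601 .22 -15.2
```

```text
wz 14.73 shift [ -5.35 -30.28 -18.36] rpy 180.0 0.0 -0.47 tcp [ 0.4627 -0.1461  0.0176] q7 -76.3 q1 10.1 F [-0.6 -5.   3.4] t 3.9 w 47.4 g 3.0
```

>>> arm_command:
  commands:
    - [[0.8,0,0,0,0,0,0],[0.8,0,0,0,0,0,0],[0.8,0,0,-0.6,0,0,0],[0.8,0,0,-1.5,0,0,0],[0.8,0,0,-3,0,0,0],[0.8,0,0,-3,0,0,4.7],[0.8,0,0,-2.5,0,0,5],[0.8,0,0,-1.4,0,0,5],[0.8,-0.3,-1.6,0,0,0,0],[0.8,-0.7,-4,0,0,0,0],[0.8,-0.9,-5,0,0,0,0],[0.8,-0.9,-5,0,0,0,0],[0.8,-0.9,-5,0,0,0,0],[0.8,-0.9,-5,0,0,0,0],[0.8,-0.5,-3,0,0,0,0],[0.8,-0.2,-1.4,0,0,0,0],[0.8,0,-0.3,0,0,0,0],[0.8,0,0,0,0,0,0]]

```text
time_s: 6.15
ee_pos: [0.4906, 0.1591, 0.1375]
orientation: [180.0, 0.0, -15.2]
wrist_force: [0.8, -0.4, -1.5]
gripper_width: 0.494
grasp_force: 25.0
```

```bash
python3 go.py .4905 .1601 .036 -15.2
```

```text
wz -0.01 shift [-0.03 -0.09 12.03] rpy 179.96 0.02 -15.21 tcp [0.4906 0.1591 0.1375] q7 -118.8 q1 -32.1 F [ 0.8 -0.4 -1.5] t 6.15 w 45.9 g 25.0
```

```bash
python3 -c "
from plant import ctrl;import cv2,numpy as np
i=ctrl.read_camera('side');j=ctrl.read_camera('top')
a=cv2.resize(i[130:330,170:370,::-1],None,fx=2,fy=2);b=cv2.resize(j[130:260,170:300,::-1],(400,400))
cv2.imwrite('pics/g2.png',np.hstack([a,b]))"
```

```text
(no output)
```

View pics/g2.png

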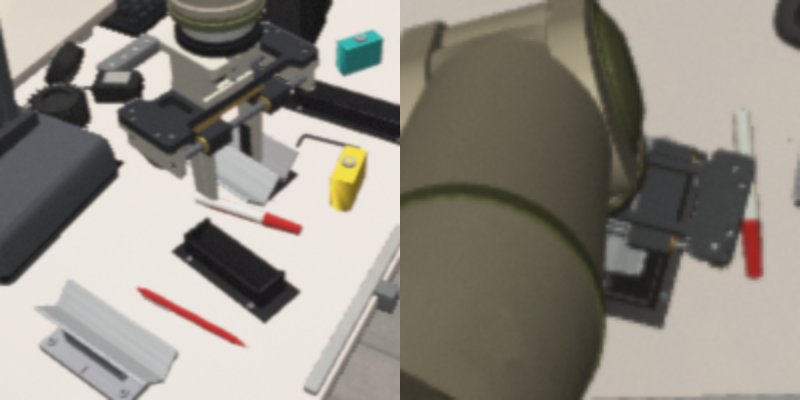

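The short section is held level, at about (250,165) in the left panel, above the short cradle and aligned with it. Next: lower it.

>>> arm_command:
  commands:
    - [[0.8,0,-0.1,1.5,0,0,0],[0.8,0,0,3,0,0,0],[0.8,0,0,3,0,0,0],[0.8,0,0,2.2,0,0,0],[0.8,0,0,1.2,0,0,0],[0.8,0,0,0.6,0,0,0],[0.8,0,0,0.3,0,0,0],[0.8,0,0,0,0,0,0]]

```text
time_s: 7.25
ee_pos: [0.4913, 0.1613, 0.0199]
orientation: [-180.0, -0.0, -15.2]
wrist_force: [0.4, 0.3, 0.3]
gripper_width: 0.494
grasp_force: 25.0
```

```bash
python3 go.py .4905 .1601 .036 -15.2
```

```text
wz 0.04 shift [-0.04  0.14  0.27] rpy -179.98 -0.03 -15.16 tcp [0.4913 0.1613 0.0199] q7 -116.0 q1 -28.0 F [0.4 0.3 0.3] t 7.25 w 46.0 g 25.0
```

>>> arm_command:
  commands:
    - [[0.8,0,0.1,0.15,0,0,0],[0.8,0,0,0.1,0,0,0],[0.8,0,0,0,0,0,0]]

```text
time_s: 7.62
ee_pos: [0.4914, 0.1608, 0.0177]
orientation: [-179.9, -0.1, -15.2]
wrist_force: [0.7, 1.8, 5.2]
gripper_width: 0.492
grasp_force: 25.0
```

```bash
python3 go.py .4905 .1601 .036 -15.2
```

```text
wz 0.05 shift [-0.07  0.09  0.05] rpy -179.93 -0.07 -15.15 tcp [0.4914 0.1608 0.0177] q7 -115.9 q1 -27.9 F [0.7 1.8 5.2] t 7.62 w 45.8 g 25.0
```

>>> arm_command:
  commands:
    - [[-0.35,0,0,0,0,0,0],[-0.35,0,0,0,0,0,0],[-0.35,0,0,0,0,0,0],[-0.35,0,0,-1,0,0,0],[-0.35,0,0,-3,0,0,0],[-1,0,0,-4,0,0,0],[-1,0,0,-4,0,0,-3],[-1,0,0,-2,0,0,-3.5],[-1,0,0,0,0,0,0]]

```text
time_s: 8.75
ee_pos: [0.4915, 0.1605, 0.159]
orientation: [-179.9, -0.2, -8.7]
wrist_force: [-0.4, 0.1, -0.4]
gripper_width: 0.992
grasp_force: 0.0
```

```bash
python3 go.py .5456 .3111 .042 -8.7
```

```text
wz 0.03 shift [  3.07 -15.7   13.58] rpy -179.88 -0.16 -8.67 tcp [0.4915 0.1605 0.159 ] q7 -114.5 q1 -31.7 F [-0.4  0.1 -0.4] t 8.75 w 92.3 g 0.0
```

>>> arm_command:
  commands:
    - [[-1,0.3,-1.5,0,0,0,0],[-1,0.6,-3,0,0,0,0],[-1,0.8,-4,0,0,0,0],[-1,0.8,-4,0,0,0,0],[-1,0.4,-2.2,0,0,0,0],[-1,0.2,-1,1,0,0,0],[-1,0,0,2,0,0,0],[-1,0,0,3,0,0,0],[-1,0,0,3,0,0,0],[-1,0,0,2,0,0,0],[-1,0,0,1.4,0,0,0],[-1,0,0,0.8,0,0,0],[-1,0,0,0.3,0,0,0],[-1,0,0,0,0,0,0]]

```text
time_s: 10.5
ee_pos: [0.5453, 0.3109, 0.0225]
orientation: [-180.0, -0.0, -8.7]
wrist_force: [1.0, -0.1, 0.6]
gripper_width: 1.0
grasp_force: 0.0
```

```bash
python3 go.py .5456 .3111 .042 -8.7
```

```text
wz 0.04 shift [ 0.03 -0.02 -0.07] rpy -179.98 -0.02 -8.66 tcp [0.5453 0.3109 0.0225] q7 -122.5 q1 -39.6 F [ 1.  -0.1  0.6] t 10.5 w 93.0 g 0.0
```

>>> arm_command:
  commands:
    - [[0.8,0,0,0,0,0,0],[0.8,0,0,0,0,0,0],[0.8,0,0,0,0,0,0],[0.8,0,0,0,0,0,0],[0.8,0,0,0,0,0,0],[0.8,0,0,0,0,0,0],[0.8,0,0,0,0,0,0],[0.8,0,0,-0.6,0,0,0],[0.8,0,0,-1.5,0,0,0],[0.8,0,0,-3,0,0,0],[0.8,0,0,-3.5,0,0,-3],[0.8,0,0,-2,0,0,-3],[0.8,0,0,-1,0,0,-2.4],[0.8,0,0,0,0,0,0]]

```text
time_s: 12.25
ee_pos: [0.5453, 0.3108, 0.1389]
orientation: [-180.0, -0.1, -0.3]
wrist_force: [0.5, -1.1, -1.0]
gripper_width: 0.494
grasp_force: 25.0
```

```bash
python3 go.py .4825 -.146 .036 -.3
```

```text
wz 0.03 shift [-6.04 45.72 12.17] rpy -179.95 -0.05 -0.27 tcp [0.5453 0.3108 0.1389] q7 -118.2 q1 -40.1 F [ 0.5 -1.1 -1. ] t 12.25 w 45.9 g 25.0
```

>>> arm_command:
  commands:
    - [[0.8,-0.2,1.5,0,0,0,0],[0.8,-0.4,3.0,0,0,0,0],[0.8,-0.6,4.5,0,0,0,0],[0.8,-0.7,5,0,0,0,0],[0.8,-0.7,5,0,0,0,0],[0.8,-0.7,5,0,0,0,0],[0.8,-0.7,5,0,0,0,0],[0.8,-0.7,5,0,0,0,0],[0.8,-0.6,5,0,0,0,0],[0.8,-0.4,3.5,0,0,0,0],[0.8,-0.2,2,0,0,0,0],[0.8,-0.1,1,0,0,0,0],[0.8,0,0.2,0,0,0,0],[0.8,0,0,0,0,0,0]]

```text
time_s: 14.0
ee_pos: [0.4829, -0.1452, 0.1379]
orientation: [-180.0, 0.0, -0.2]
wrist_force: [-0.4, 0.5, -1.3]
gripper_width: 0.493
grasp_force: 25.0
```

```bash
python3 go.py .4825 -.146 .036 -.3;  python3 -c "
from plant import ctrl;import cv2,numpy as np
i=ctrl.read_camera('side');j=ctrl.read_camera('top');cv2.imwrite('pics/top2.png',j[:,:,::-1]);cv2.imwrite('pics/side2.png',i[:,:,::-1])
a=cv2.resize(i[60:260,230:430,::-1],None,fx=2,fy=2);b=cv2.resize(j[130:260,165:295,::-1],(400,400),interpolation=2)
cv2.imwrite('pics/g3.png',np.hstack([a,b]))"
```

```text
wz 0.08 shift [-0.04  0.08 12.07] rpy -179.98 0.03 -0.22 tcp [ 0.4829 -0.1452  0.1379] q7 -76.1 q1 7.4 F [-0.4  0.5 -1.3] t 14.0 w 45.9 g 25.0
```

View pics/g3.png

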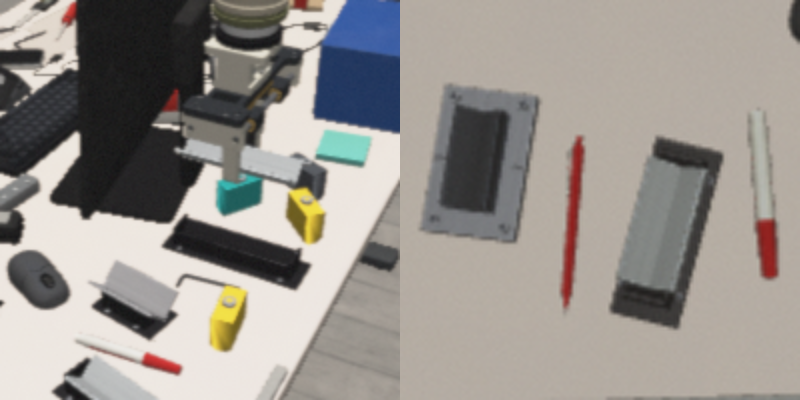

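The long section is held level over the long cradle. The jig plate is now fully visible, with panel corners at about (447,84), (537,95), (515,241), (422,231), and the short section sits in the short cradle. Next I'll measure both.

```bash
cat > m2.py <<'E'
from h import *
im=cv2.imread("pics/top2.png")[:,:,::-1].copy();k=130/400
A=lambda p:[(165+(x-400)*k,130+y*k) for x,y in p]
for n,cs,z in [("jig",A([(447,84),(539,96),(516,241),(421,230)]),.010),("anvil",A([(452,106),(509,113),(499,213),(439,208)]),.034),
 ("short",A([(653,155),(709,164),(674,292),(619,287)]),.036),("scr",A([(656,137),(722,155),(678,328),(611,309)]),.005)]:
    c,y,L,w,px=quad(im,cs,z);print(n,c.round(4),round(y,1),"L",round(L*1e3,1),"w",round(w*1e3,1),((px-[165,130])/k+[400,0]).round(0).tolist())
E
python3 m2.py
```

```text
jig [0.5491 0.3081] -8.8 L 121.0 w 77.7 [[444.0, 83.0], [539.0, 95.0], [516.0, 243.0], [418.0, 230.0]]
anvil [0.5473 0.3068] -8.0 L 81.3 w 44.4 [[453.0, 105.0], [509.0, 111.0], [494.0, 213.0], [437.0, 206.0]]
short [0.4916 0.1604] -15.2 L 100.3 w 47.1 [[647.0, 156.0], [706.0, 168.0], [673.0, 292.0], [614.0, 280.0]]
scr [0.4907 0.1612] -14.9 L 145.5 w 58.3 [[652.0, 135.0], [723.0, 152.0], [676.0, 328.0], [607.0, 310.0]]
```

>>> arm_command:
  commands:
    - [[0.8,0,0,1.5,0,0,0],[0.8,0,0,3,0,0,0],[0.8,0,0,3,0,0,0],[0.8,0,0,2.2,0,0,0],[0.8,0,0,1.2,0,0,0],[0.8,0,0,0.6,0,0,0],[0.8,0,0,0.3,0,0,0],[0.8,0,0,0.1,0,0,0],[0.8,0,0,0,0,0,0]]

```text
time_s: 15.22
ee_pos: [0.4832, -0.146, 0.0195]
orientation: [180.0, -0.0, -0.3]
wrist_force: [-0.6, -0.6, -1.1]
gripper_width: 0.49
grasp_force: 25.0
```

```bash
python3 go.py .4825 -.146 .036 -.3
```

```text
wz 0.04 shift [-0.07  0.    0.23] rpy 179.99 -0.04 -0.26 tcp [ 0.4832 -0.146   0.0195] q7 -75.2 q1 9.2 F [-0.6 -0.6 -1.1] t 15.22 w 45.6 g 25.0
```

>>> arm_command:
  commands:
    - [[0.8,-0.05,0,0.15,0,0,0],[0.8,0,0,0.1,0,0,0],[0.8,0,0,0,0,0,0]]

```text
time_s: 15.6
ee_pos: [0.4825, -0.146, 0.0166]
orientation: [180.0, -0.0, -0.3]
wrist_force: [0.1, -0.0, 0.1]
gripper_width: 0.492
grasp_force: 25.0
```

```bash
python3 go.py .4825 -.146 .036 -.3
```

```text
wz 0.04 shift [-0.    0.   -0.06] rpy 180.0 -0.0 -0.26 tcp [ 0.4825 -0.146   0.0166] q7 -75.2 q1 9.3 F [ 0.1 -0.   0.1] t 15.6 w 45.8 g 25.0
```

>>> arm_command:
  commands:
    - [[0.8,0,0,0.1,0,0,0],[0.8,0,0,0.05,0,0,0],[0.8,0,0,0,0,0,0]]

```text
time_s: 15.98
ee_pos: [0.4827, -0.1464, 0.0159]
orientation: [180.0, -0.1, -0.3]
wrist_force: [-1.0, -1.0, 11.9]
gripper_width: 0.494
grasp_force: 25.0
```

```bash
python3 go.py .4825 -.146 .036 -.3
```

```text
wz 0.02 shift [-0.02 -0.04 -0.13] rpy 179.97 -0.05 -0.28 tcp [ 0.4827 -0.1464  0.0159] q7 -75.1 q1 9.3 F [-1.  -1.  11.9] t 15.97 w 45.9 g 25.0
```

>>> arm_command:
  commands:
    - [[-0.5,0,0,-0.05,0,0,0],[-0.5,0,0,0,0,0,0],[-0.5,0,0,0,0,0,0],[-0.5,0,0,-1,0,0,0],[-0.5,0,0,-3,0,0,0],[-0.35,0,0,-4,0,0,3],[-0.35,0,0,-3,0,0,6],[-0.35,0,0,-1.5,0,0,6],[-0.35,0,0,0,0,0,0]]

```text
time_s: 17.1
ee_pos: [0.4831, -0.1459, 0.142]
orientation: [-180.0, -0.1, -15.2]
wrist_force: [0.3, -0.4, -0.0]
gripper_width: 0.678
grasp_force: 0.0
```

```bash
python3 go.py .4915 .1606 .036 -15.2
```

```text
wz -0.01 shift [ -7.22 -29.8   12.48] rpy -179.99 -0.15 -15.21 tcp [ 0.4831 -0.1459  0.142 ] q7 -86.1 q1 3.8 F [ 0.3 -0.4 -0. ] t 17.1 w 63.1 g 0.0
```

>>> arm_command:
  commands:
    - [[-0.35,-0.4,-1.6,0,0,0,0],[-0.35,-0.9,-3.6,0,0,0,0],[-0.35,-1.2,-5,0,0,0,0],[-0.35,-1.2,-5,0,0,0,0],[-0.35,-1.2,-5,0,0,0,0],[-0.35,-1.1,-4.6,0,0,0,0],[-0.35,-0.7,-3,0,0,0,0],[-0.35,-0.4,-1.5,0,0,0,0],[-0.35,-0.1,-0.5,1.5,0,0,0],[-0.35,0,0,3,0,0,0],[-0.35,0,0,3,0,0,0],[-0.35,0,0,2,0,0,0],[-0.35,0,0,0,0,0,0]]

```text
time_s: 18.73
ee_pos: [0.4902, 0.1586, 0.0436]
orientation: [179.8, 0.2, -15.4]
wrist_force: [-0.5, 0.2, -0.2]
gripper_width: 0.679
grasp_force: 0.0
```

```bash
python3 go.py .4915 .1606 .036 -15.2
```

```text
wz -0.17 shift [ 0.07 -0.23  2.64] rpy 179.83 0.18 -15.37 tcp [0.4902 0.1586 0.0436] q7 -115.3 q1 -29.1 F [-0.5  0.2 -0.2] t 18.73 w 63.1 g 0.0
```

>>> arm_command:
  commands:
    - [[-0.35,0.05,-0.2,1.4,0,0,0],[-0.35,0,0,0.9,0,0,0],[-0.35,0,0,0.3,0,0,0],[-0.35,0,0,0,0,0,0],[0.8,0,0,0,0,0,0],[0.8,0,0,0,0,0,0],[0.8,0,0,0,0,0,0],[0.8,0,0,0,0,0,0],[0.8,0,0,0,0,0,0],[0.8,0,0,-0.6,0,0,0],[0.8,0,0,-1.5,0,0,0],[0.8,0,0,-3,0,0,0],[0.8,0,0,-3.5,0,0,-3],[0.8,0,0,-2,0,0,-3.4],[0.8,0,0,-1,0,0,0],[0.8,0,0,0,0,0,0]]

```text
time_s: 20.72
ee_pos: [0.4927, 0.1627, 0.1363]
orientation: [-179.9, -0.1, -8.9]
wrist_force: [-0.3, 0.4, -1.1]
gripper_width: 0.49
grasp_force: 25.0
```

```bash
python3 go.py .549 .310 .042 -8.8
```

```text
wz -0.12 shift [  3.31 -15.42  11.31] rpy -179.94 -0.06 -8.92 tcp [0.4927 0.1627 0.1363] q7 -113.5 q1 -31.7 F [-0.3  0.4 -1.1] t 20.73 w 45.5 g 25.0
```

>>> arm_command:
  commands:
    - [[0.8,0.3,-1.5,0,0,0,0],[0.8,0.7,-3.2,0,0,0,0],[0.8,0.8,-4,0,0,0,0],[0.8,0.8,-3.5,0,0,0,0],[0.8,0.5,-2,0,0,0,0],[0.8,0.2,-1,0,0,0,0],[0.8,0,-0.2,1,0,0,0],[0.8,0,0,2,0,0,0],[0.8,0,0,3,0,0,0],[0.8,0,0,2,0,0,0],[0.8,0,0,1,0,0,0],[0.8,0,0,0.5,0,0,0],[0.8,0,0,0,0,0,0],[0.8,0,0,0,0,0,0]]

```text
time_s: 22.48
ee_pos: [0.5492, 0.3096, 0.0413]
orientation: [-180.0, -0.0, -8.9]
wrist_force: [0.1, -1.0, -0.3]
gripper_width: 0.496
grasp_force: 25.0
```

```bash
python3 go.py .5495 .310 .042 -8.8;  python3 -c "
from plant import ctrl;import cv2,numpy as np
i=ctrl.read_camera('side');j=ctrl.read_camera('top')
a=cv2.resize(i[200:350,170:320,::-1],(400,400));b=cv2.resize(j[130:260,355:485,::-1],(400,400),interpolation=2)
cv2.imwrite('pics/g4.png',np.hstack([a,b]))"
```

```text
wz -0.06 shift [ 0.02 -0.04  1.81] rpy -179.96 -0.05 -8.86 tcp [0.5492 0.3096 0.0413] q7 -121.6 q1 -40.2 F [ 0.1 -1.  -0.3] t 22.48 w 46.1 g 25.0
```

View pics/g4.png

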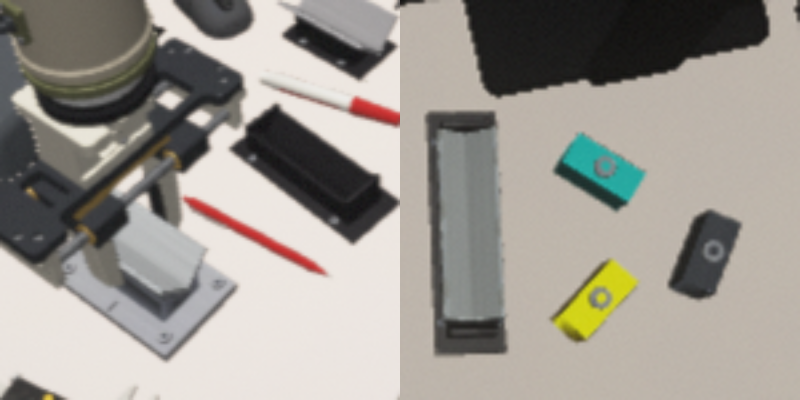

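The long section lies between the end plates of the long cradle (right panel, 440-500 × 128-320). The short section hangs over the jig V. Lowering it now.

>>> arm_command:
  commands:
    - [[0.8,0,0,0.8,0,0,0],[0.8,0,0,0.5,0,0,0],[0.8,0,0,0.3,0,0,0],[0.8,0,0,0.15,0,0,0],[0.8,0,0,0,0,0,0]]

```text
time_s: 23.2
ee_pos: [0.5491, 0.3103, 0.0253]
orientation: [-179.9, -0.0, -8.8]
wrist_force: [-5.5, -0.9, 26.7]
gripper_width: 0.495
grasp_force: 25.0
```

```bash
python3 go.py .5495 .310 .042 -8.8
```

```text
wz -0.04 shift [0.04 0.02 0.21] rpy -179.88 -0.04 -8.84 tcp [0.5491 0.3103 0.0253] q7 -121.3 q1 -39.8 F [-5.5 -0.9 26.7] t 23.2 w 46.1 g 25.0
```

>>> arm_command:
  commands:
    - [[0.8,0,0,-0.15,0,0,0],[-0.6,0,0,0,0,0,0],[-0.6,0,0,0,0,0,0],[-0.6,0,0,0,0,0,0],[-0.6,0,0,-1,0,0,0],[-0.6,0,0,-3,0,0,0],[-1,0,0,-4,0,0,0],[-1,0,0,-4,0,0,0.4],[-1,0.3,2.5,-1,0,0,1],[-1,0.5,5,0,0,0,0],[-1,0.5,5,0,0,0,0],[-1,0.5,5,0,0,0,0],[-1,0.4,4,0,0,0,0],[-1,0.3,3,0,0,0,0],[-1,0.2,2,0,0,0,0],[-1,0,1,0,0,0,0],[-1,0,0,0,0,0,0]]

```text
time_s: 25.32
ee_pos: [0.5264, 0.0332, 0.1545]
orientation: [180.0, 0.0, -10.4]
wrist_force: [0.3, 0.4, -0.1]
gripper_width: 1.001
grasp_force: 0.0
```

```bash
python3 go.py .5485 .0095 .040 -10.6;  python3 -c "
from plant import ctrl;import cv2,numpy as np
i=ctrl.read_camera('side');j=ctrl.read_camera('top');cv2.imwrite('pics/top3.png',j[:,:,::-1])
a=cv2.resize(i[250:350,170:270,::-1],(400,400),interpolation=2);b=cv2.resize(j[140:240,150:250,::-1],(400,400),interpolation=2)
cv2.imwrite('pics/g5.png',np.hstack([a,b]))"
```

```text
wz 0.25 shift [ 2.61  1.92 13.33] rpy 179.98 0.03 -10.35 tcp [0.5264 0.0332 0.1545] q7 -100.8 q1 -17.5 F [ 0.3  0.4 -0.1] t 25.32 w 93.1 g 0.0
```

View pics/g5.png

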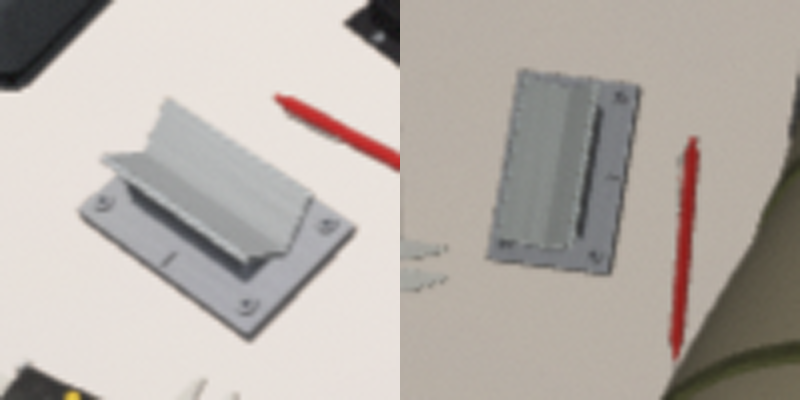

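The short section is seated V up in the jig. I'll check its centring along the V from the corner pixels against the plate mark.

Run:
```python
from h import *
d=np.array([np.cos(np.radians(-8.8)),np.sin(np.radians(-8.8))]);n=np.array([-d[1],d[0]])
S=lambda x,y:(170+x/4-.375,250+y/4-.375)
T=lambda x,y:(150+(x-400)/4-.375,140+y/4-.375)
f=lambda v,p,z:(lambda w:(round(w@d*1e3,1),round(w@n*1e3,1)))(ray(v,p,z))
for nm,v,p,z in [("far L","side",S(168,97),.045),("far R","side",S(313,198),.045),("near L","side",S(102,158),.042),("near R","side",S(252,263),.042),
 ("mark","side",S(168,260),.01),("plate near-L","side",S(80,212),.01),("plate near-R","side",S(248,334),.01),("plate far-R","side",S(356,229),.01),
 ("top right far","top",T(601,82),.042),("top right near","top",T(572,250),.042),("top left near","top",T(502,243),.042),("top left far","top",T(520,70),.042),
 ("tmark","top",T(613,177),.01),("pl R far","top",T(641,86),.01),("pl R near","top",T(609,272),.01),("pl L near","top",T(488,260),.01)]: print(nm,f(v,p,z))
```

```text
far L (np.float64(547.6), np.float64(368.3))
far R (np.float64(445.9), np.float64(370.2))
near L (np.float64(548.0), np.float64(412.5))
near R (np.float64(445.7), np.float64(412.1))
mark (np.float64(498.8), np.float64(422.3))
plate near-L (np.float64(555.2), np.float64(428.8))
plate near-R (np.float64(438.5), np.float64(428.2))
plate far-R (np.float64(436.5), np.float64(355.1))
top right far (np.float64(548.0), np.float64(366.9))
top right near (np.float64(444.6), np.float64(367.5))
top left near (np.float64(443.5), np.float64(409.5))
top left far (np.float64(549.1), np.float64(416.5))
tmark (np.float64(496.3), np.float64(358.7))
pl R far (np.float64(555.1), np.float64(350.7))
pl R near (np.float64(437.7), np.float64(351.6))
pl L near (np.float64(435.7), np.float64(426.1))
```

Both views put the short section within about 1 mm of mid length (496.5 against a plate middle of 496.6). Now a side-view check of the spreader.

```bash
python3 - <<'E'
from h import *
S=lambda x,y:(170+x/2-.25,120+y/2-.25);T=lambda x,y:(165+x/4-.375,140+y/4-.375)
for v,P in (("side",[S(242,141),S(300,178),S(210,163),S(283,206)]),("top",[T(557,60),T(648,73),T(622,237),T(532,220)])):
    W=np.array([ray(v,p,.042) for p in P]);print(v,W.round(4).tolist(),W.mean(0).round(4),np.linalg.norm(W[0]-W[1]).round(4),np.linalg.norm(W[2]-W[3]).round(4))
E
python3 go.py .5480 .0095 .040 -10.6
```

```text
side [[0.5889, -0.0263], [0.4927, 0.0026], [0.6028, 0.0279], [0.4884, 0.0543]] [0.5432 0.0146] 0.1005 0.1174
top [[0.6047, 0.0276], [0.5952, -0.0272], [0.4954, -0.0088], [0.5071, 0.0447]] [0.5506 0.009 ] 0.0556 0.0548
wz 0.37 shift [ 2.55  2.08 13.33] rpy -179.98 0.01 -10.23 tcp [0.5268 0.0346 0.1545] q7 -100.8 q1 -17.6 F [-0.7 -0.4  0.4] t 25.43 w 92.6 g 0.0
```

>>> arm_command:
  commands:
    - [[-1,0.8,0.6,0,0,0,0.2],[-1,1.2,0.9,1,0,0,0],[-1,0.5,0.4,3,0,0,0],[-1,0,0,3,0,0,0],[-1,0,0,2.5,0,0,0],[-1,0,0,0,0,0,0]]

```text
time_s: 26.18
ee_pos: [0.5473, 0.01, 0.0575]
orientation: [179.9, 0.2, -10.5]
wrist_force: [-0.4, -0.8, 0.5]
gripper_width: 0.996
grasp_force: 0.0
```

```bash
python3 go.py .5480 .0095 .040 -10.6
```

```text
wz 0.11 shift [0.08 0.04 3.63] rpy 179.93 0.2 -10.49 tcp [0.5473 0.01   0.0575] q7 -96.1 q1 -11.9 F [-0.4 -0.8  0.5] t 26.18 w 92.7 g 0.0
```

>>> arm_command:
  commands:
    - [[-1,0.15,0,1.8,0,0,0],[-1,0,0,1.2,0,0,0],[-1,0,0,0.5,0,0,0],[-1,0,0,0,0,0,0],[0.8,0,0,0,0,0,0],[0.8,0,0,0,0,0,0],[0.8,0,0,0,0,0,0],[0.8,0,0,0,0,0,0],[0.8,0,0,0,0,0,0],[0.8,0,0,0,0,0,0]]

```text
time_s: 27.42
ee_pos: [0.5495, 0.0102, 0.0247]
orientation: [180.0, -0.0, -10.5]
wrist_force: [-1.0, -1.8, 2.9]
gripper_width: 0.584
grasp_force: 25.0
```

```bash
python3 go.py .5490 .0095 .040 -10.6
```

```text
wz 0.12 shift [-0.03  0.08  0.35] rpy 179.99 -0.01 -10.48 tcp [0.5495 0.0102 0.0247] q7 -95.6 q1 -10.9 F [-1.  -1.8  2.9] t 27.43 w 54.3 g 25.0
```

>>> arm_command:
  commands:
    - [[0.8,0,0,-0.5,0,0,0],[0.8,0,0,-1.5,0,0,0],[0.8,0,0,-3,0,0,0],[0.8,0,0,-3.5,0,0,-0.7],[0.8,0,0,-2,0,0,-1],[0.8,0,0,-1,0,0,0],[0.8,0,0,0,0,0,0]]

```text
time_s: 28.3
ee_pos: [0.5497, 0.0106, 0.1403]
orientation: [-180.0, -0.1, -8.8]
wrist_force: [0.2, 0.4, -1.8]
gripper_width: 0.583
grasp_force: 25.0
```

```bash
python3 go.py .5495 .3103 .06 -8.8; python3 -c "
from plant import ctrl;import cv2,numpy as np
i=ctrl.read_camera('side');j=ctrl.read_camera('top');
a=cv2.resize(i[120:270,220:370,::-1],(400,400),interpolation=2);b=cv2.resize(j[120:220,260:360,::-1],(400,400),interpolation=2)
cv2.imwrite('pics/g6.png',np.hstack([a,b]))"
```

```text
wz 0.03 shift [ -4.6  -29.61   9.91] rpy -179.97 -0.07 -8.77 tcp [0.5497 0.0106 0.1403] q7 -96.5 q1 -14.0 F [ 0.2  0.4 -1.8] t 28.3 w 54.3 g 25.0
```

View pics/g6.png

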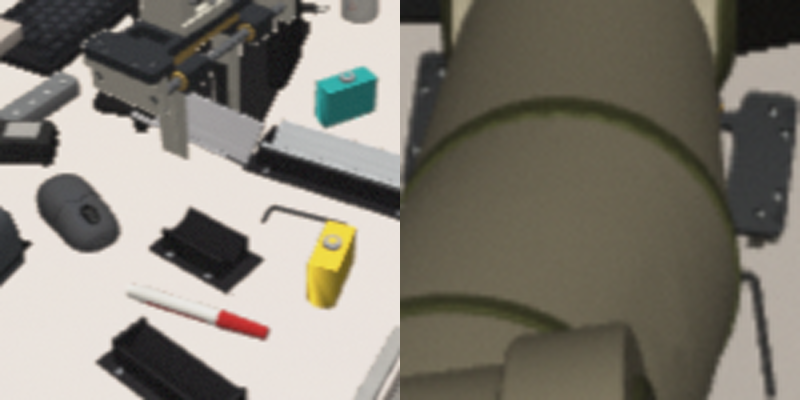

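The spreader is held level, lifted off its rest. Carrying it to the jig.

>>> arm_command:
  commands:
    - [[0.8,-0.2,-1.5,0,0,0,0],[0.8,-0.5,-3.3,0,0,0,0],[0.8,-0.7,-4.6,0,0,0,0],[0.8,-0.7,-4.6,0,0,0,0],[0.8,-0.7,-4.6,0,0,0,0],[0.8,-0.7,-4.6,0,0,0,0],[0.8,-0.6,-3.4,0,0,0,0],[0.8,-0.3,-2,0,0,0,0],[0.8,-0.2,-1,1,0,0,0],[0.8,0,0,2,0,0,0],[0.8,0,0,3,0,0,0],[0.8,0,0,2,0,0,0],[0.8,0,0,1,0,0,0],[0.8,0,0,0,0,0,0],[0.8,0,0,0,0,0,0]]

```text
time_s: 30.28
ee_pos: [0.5496, 0.3099, 0.0502]
orientation: [-180.0, -0.0, -8.8]
wrist_force: [0.2, 0.0, -0.7]
gripper_width: 0.585
grasp_force: 25.0
```

```bash
python3 go.py .5495 .3105 .0552 -8.8
```

```text
wz 0.01 shift [-0.01 -0.06  1.38] rpy -179.97 -0.04 -8.79 tcp [0.5496 0.3099 0.0502] q7 -120.8 q1 -40.8 F [ 0.2  0.  -0.7] t 30.27 w 54.4 g 25.0
```

>>> arm_command:
  commands:
    - [[0.8,0,-0.05,0.6,0,0,0],[0.8,0,0,0.4,0,0,0],[0.8,0,0,0.2,0,0,0],[0.8,0,0,0.1,0,0,0],[0.8,0,0,0,0,0,0]]

```text
time_s: 30.9
ee_pos: [0.5492, 0.3105, 0.0369]
orientation: [-180.0, 0.0, -8.8]
wrist_force: [-0.9, -0.7, 2.8]
gripper_width: 0.584
grasp_force: 25.0
```

```bash
python3 go.py .5495 .3105 .0552 -8.8; python3 -c "
from plant import ctrl;import cv2,numpy as np
i=ctrl.read_camera('side')
cv2.imwrite('pics/g7.png',cv2.resize(i[240:340,170:290,::-1],None,fx=5,fy=5,interpolation=2))"
```

```text
wz 0.04 shift [ 0.03 -0.    0.05] rpy -180.0 0.0 -8.76 tcp [0.5492 0.3105 0.0369] q7 -120.6 q1 -40.6 F [-0.9 -0.7  2.8] t 30.9 w 54.3 g 25.0
```

View pics/g7.png

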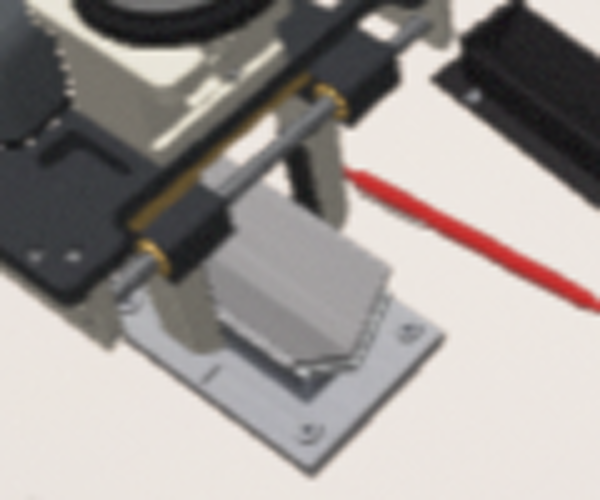

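>>> arm_command:
  commands:
    - [[-0.8,0,0,0,0,0,0],[-0.8,0,0,0,0,0,0],[-0.8,0,0,0,0,0,0],[-0.8,0,0,-1,0,0,0],[-0.8,0,0,-3,0,0,0],[-1,0,0,-4,0,0,0],[-1,0,0,-4,0,0,5],[-1,0,0,-1,0,0,5],[-1,0.5,2,0,0,0,4.7],[-1,1.2,4.4,0,0,0,0],[-1,1.6,6,0,0,0,0],[-1,1.6,6,0,0,0,0],[-1,1.6,6,0,0,0,0],[-1,1.6,6,0,0,0,0],[-1,1.6,6,0,0,0,0],[-1,1.2,4.5,0,0,0,0],[-1,0.5,2,0,0,0,0],[-1,0,0,0,0,0,0]]

```text
time_s: 33.2
ee_pos: [0.4828, -0.131, 0.1662]
orientation: [179.9, 0.1, -23.8]
wrist_force: [0.6, 1.3, -0.2]
gripper_width: 1.002
grasp_force: 0.0
```

```bash
python3 go.py .4547 -.3293 .042 -23.5; python3 -c "
from plant import ctrl;import cv2,numpy as np
i=ctrl.read_camera('side');j=ctrl.read_camera('top');cv2.imwrite('pics/top4.png',j[:,:,::-1]);
a=cv2.resize(i[255:345,180:270,::-1],(400,400),interpolation=2);b=cv2.resize(j[140:230,160:250,::-1],(400,400),interpolation=2)
cv2.imwrite('pics/g8.png',np.hstack([a,b]))"
```

```text
wz -0.27 shift [ 5.33 19.3  14.3 ] rpy 179.94 0.06 -23.77 tcp [ 0.4828 -0.131   0.1662] q7 -92.3 q1 -2.8 F [ 0.6  1.3 -0.2] t 33.2 w 93.2 g 0.0
```

View pics/g8.png

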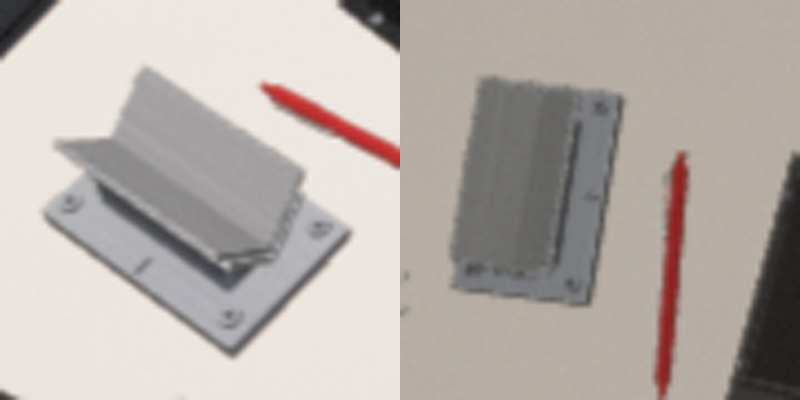

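The spreader is nested V up on the short section, with its ends at about (55,145)/(220,260) near and (145,67)/(303,172) far in the left panel. Next I'll compare its ends with the section's.

Run:
```python
from h import *
d=np.array([np.cos(np.radians(-8.8)),np.sin(np.radians(-8.8))]);n=np.array([-d[1],d[0]])
k=400/90
S=lambda x,y:(180+(x+.5)/k-.5,255+(y+.5)/k-.5);T=lambda x,y:(160+(x-399.5)/k-.5,140+(y+.5)/k-.5)
for v,P in (("side",[S(145,67),S(303,172),S(55,145),S(220,260)]),("top",[T(580,88),T(552,270),T(480,77),T(455,262)])):
    for p in P:
        w=ray(v,p,.0535);print(v,(w@d*1e3).round(1),(w@n*1e3).round(1))
im=cv2.imread("pics/top4.png")[:,:,::-1].copy()
c,y,L,w,px=quad(im,[T(480,77),T(580,88),T(552,270),T(455,262)],.0525);print(c.round(4),c@d,c@n,y,L,w,((px-[160,140]+.5)*k+[399.5,0]).round(0).tolist())
im=cv2.imread("pics/top3.png")[:,:,::-1].copy()
T=lambda x,y:(150+(x-400)/4-.375,140+y/4-.375)
c,y,L,w,px=quad(im,[T(520,70),T(601,82),T(572,250),T(502,243)],.0425);print(c.round(4),c@d,c@n,y,L,w)
```

```text
side 548.3 364.1
side 450.2 364.5
side 547.9 417.6
side 447.6 417.0
top 547.5 363.4
top 447.8 362.2
top 546.6 417.7
top 445.6 414.0
[0.5494 0.3094] 0.49560844870752285 0.3898300418491973 -8.214022728742545 0.10331637332445026 0.05652268248573885 [[479.0, 76.0], [583.0, 90.0], [553.0, 281.0], [449.0, 262.0]]
[0.5515 0.3113] 0.497333698293123 0.3920463011431645 -8.130288570470388 0.10411655763180429 0.04956664163184442
```

Averaged over the readings, the ends are level within about 1 mm. Next the nose, with the fingers only partly open because of the look-alikes beside it.

>>> arm_command:
  commands:
    - [[-0.1,0.5,2,0,0,0,-0.3],[-0.1,1.1,4,0,0,0,0],[-0.1,1.3,4.8,0,0,0,0],[-0.1,1.3,4.5,0,0,0,0],[-0.1,0.7,2.5,0,0,0,0],[-0.1,0.4,1.3,0,0,0,0],[-0.1,0,0.2,2,0,0,0],[-0.1,0,0,3,0,0,0],[-0.1,0,0,3,0,0,0],[-0.1,0,0,1,0,0,0],[-0.1,0,0,0,0,0,0],[-0.1,0,0,0,0,0,0]]
  newtons: 40

```text
time_s: 34.8
ee_pos: [0.4579, -0.3269, 0.0775]
orientation: [180.0, -0.1, -23.1]
wrist_force: [0.5, -0.6, 0.0]
gripper_width: 0.553
grasp_force: 0.0
```

```bash
python3 go.py .4547 -.3293 .042 -23.5
```

```text
wz 0.36 shift [-0.2   0.35  5.43] rpy 179.99 -0.07 -23.14 tcp [ 0.4579 -0.3269  0.0775] q7 -68.9 q1 22.4 F [ 0.5 -0.6  0. ] t 34.8 w 51.5 g 0.0
```

>>> arm_command:
  commands:
    - [[-0.1,-0.2,0.3,0,0,0,0.3],[-0.1,0,0,2,0,0,0],[-0.1,0,0,2,0,0,0],[-0.1,0,0,1,0,0,0],[-0.1,0,0,0.4,0,0,0],[-0.1,0,0,0,0,0,0],[0.9,0,0,0,0,0,0],[0.9,0,0,0,0,0,0],[0.9,0,0,0,0,0,0],[0.9,0,0,0,0,0,0],[0.9,0,0,0,0,0,0],[0.9,0,0,0,0,0,0]]

```text
time_s: 36.3
ee_pos: [0.4545, -0.3289, 0.0229]
orientation: [-180.0, -0.0, -23.5]
wrist_force: [0.5, 0.1, 4.7]
gripper_width: 0.298
grasp_force: 39.8
```

```bash
python3 go.py .4547 -.3293 .042 -23.5
```

```text
wz 0.04 shift [ 0.04  0.03 -0.03] rpy -180.0 -0.02 -23.46 tcp [ 0.4545 -0.3289  0.0229] q7 -67.5 q1 24.7 F [0.5 0.1 4.7] t 36.3 w 27.7 g 39.8
```

>>> arm_command:
  commands:
    - [[0.9,0,0,-0.5,0,0,0],[0.9,0,0,-1.5,0,0,0],[0.9,0,0,-3,0,0,0],[0.9,0,0,-3.5,0,0,-3],[0.9,0,0,-3,0,0,-5],[0.9,0,0,-1.5,0,0,-5],[0.9,0,0,0,0,0,-1.7],[0.9,0,0,0,0,0,0]]

```text
time_s: 37.3
ee_pos: [0.4539, -0.3286, 0.1524]
orientation: [-180.0, 0.0, -8.8]
wrist_force: [-0.6, -1.0, -2.5]
gripper_width: 0.299
grasp_force: 39.8
```

```bash
python3 go.py .5495 .3104 .0781 -8.8
```

```text
wz -0.03 shift [ -0.33 -64.61   9.31] rpy -179.98 0.03 -8.83 tcp [ 0.4539 -0.3286  0.1524] q7 -60.3 q1 23.3 F [-0.6 -1.  -2.5] t 37.3 w 27.8 g 39.8
```

>>> arm_command:
  commands:
    - [[0.9,0,-1.5,0,0,0,0],[0.9,0,-3,0,0,0,0],[0.9,0,-4.5,0,0,0,0],[0.9,0,-5,0,0,0,0],[0.9,0,-5,0,0,0,0],[0.9,0,-5,0,0,0,0],[0.9,0,-5,0,0,0,0],[0.9,0,-5,0,0,0,0],[0.9,0,-5,0,0,0,0],[0.9,0,-5,0,0,0,0],[0.9,0,-5,0,0,0,0],[0.9,-0.3,-5,0,0,0,0],[0.9,0,-4,0,0,0,0],[0.9,0,-3,0,0,0,0],[0.9,0,-2,0,0,0,0],[0.9,0,-1,0,0,0,0],[0.9,0,-0.4,0,0,0,0],[0.9,0,0,0,0,0,0],[0.9,0,0,0,0,0,0]]

```text
time_s: 39.67
ee_pos: [0.5496, 0.3069, 0.1527]
orientation: [180.0, 0.0, -8.8]
wrist_force: [0.9, 0.6, -2.9]
gripper_width: 0.296
grasp_force: 39.8
```

```bash
python3 go.py .5495 .3105 .0781 -8.8
```

```text
wz -0.05 shift [-0.06 -0.35  9.34] rpy 179.98 0.0 -8.85 tcp [0.5496 0.3069 0.1527] q7 -121.6 q1 -43.6 F [ 0.9  0.6 -2.9] t 39.67 w 27.5 g 39.8
```

>>> arm_command:
  commands:
    - [[0.9,-0.05,-0.35,1,0,0,0],[0.9,0,0,2,0,0,0],[0.9,0,0,2.5,0,0,0],[0.9,0,0,1.5,0,0,0],[0.9,0,0,0.8,0,0,0],[0.9,0,0,0.4,0,0,0],[0.9,0,0,0.4,0,0,0],[0.9,0,0,0,0,0,0],[0.9,0,0,0,0,0,0]]

```text
time_s: 40.8
ee_pos: [0.5497, 0.3118, 0.067]
orientation: [-180.0, -0.0, -8.8]
wrist_force: [0.0, -1.1, -2.8]
gripper_width: 0.298
grasp_force: 39.8
```

```bash
python3 go.py .5495 .3105 .0781 -8.8
```

```text
wz 0.04 shift [0.   0.13 0.77] rpy -179.98 -0.02 -8.76 tcp [0.5497 0.3118 0.067 ] q7 -120.0 q1 -42.0 F [ 0.  -1.1 -2.8] t 40.8 w 27.7 g 39.8
```

>>> arm_command:
  commands:
    - [[0.9,0,0.12,0.3,0,0,0],[0.9,0,0,0.2,0,0,0],[0.9,0,0,0.15,0,0,0],[0.9,0,0,0.1,0,0,0],[0.9,0,0,0,0,0,0]]

```text
time_s: 41.42
ee_pos: [0.5494, 0.3105, 0.0602]
orientation: [-180.0, -0.0, -8.8]
wrist_force: [-2.8, -1.9, 8.8]
gripper_width: 0.303
grasp_force: 39.8
```

```bash
python3 go.py .5495 .3105 .0781 -8.8
```

```text
wz 0.05 shift [0.01 0.   0.09] rpy -179.97 -0.01 -8.75 tcp [0.5494 0.3105 0.0602] q7 -119.8 q1 -41.7 F [-2.8 -1.9  8.8] t 41.42 w 28.2 g 39.8
```

>>> arm_command:
  commands:
    - [[0.9,0,0,0.05,0,0,0],[0.9,0,0,0,0,0,0]]

```text
time_s: 41.68
ee_pos: [0.5495, 0.3105, 0.0601]
orientation: [-180.0, -0.0, -8.8]
wrist_force: [-4.0, -2.1, 13.0]
gripper_width: 0.3
grasp_force: 39.8
```

```bash
python3 go.py .5495 .3105 .0781 -8.8
```

```text
wz 0.04 shift [ 0.   -0.    0.08] rpy -179.95 -0.02 -8.76 tcp [0.5495 0.3105 0.0601] q7 -119.8 q1 -41.7 F [-4.  -2.1 13. ] t 41.67 w 27.9 g 39.8
```

Seated firmly. Releasing and withdrawing.

>>> arm_command:
  commands:
    - [[0.2,0,0,-0.05,0,0,0],[0.1,0,0,0,0,0,0],[0.1,0,0,0,0,0,0],[0.1,0,0,0,0,0,0],[0.1,0,0,-0.8,0,0,0],[0.1,0,0,-2,0,0,0],[0.1,0,0,-4,0,0,0],[0.1,0,0,-4,0,0,0],[0.1,0.5,3,-1,0,0,0],[0.1,0.5,5,0,0,0,0],[0.1,0.5,5,0,0,0,0],[0.1,0.5,5,0,0,0,0],[0.1,0,5,0,0,0,0],[0.1,0,3,0,0,0,0],[0.1,0,1.5,0,0,0,0],[0.1,0,0,0,0,0,0]]

```text
time_s: 43.68
ee_pos: [0.5269, 0.0347, 0.177]
orientation: [180.0, 0.0, -8.9]
wrist_force: [-0.4, 0.0, 0.5]
gripper_width: 0.452
grasp_force: 0.0
```

```bash
python3 -c "
from plant import ctrl;import cv2,numpy as np
i=ctrl.read_camera('side');j=ctrl.read_camera('top');cv2.imwrite('pics/top5.png',j[:,:,::-1]);cv2.imwrite('pics/side5.png',i[:,:,::-1])
a=cv2.resize(i[250:350,180:280,::-1],(400,400),interpolation=2);b=cv2.resize(j[140:240,150:250,::-1],(400,400),interpolation=2)
cv2.imwrite('pics/g9.png',np.hstack([a,b]))"
```

```text
(no output)
```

View pics/g9.png

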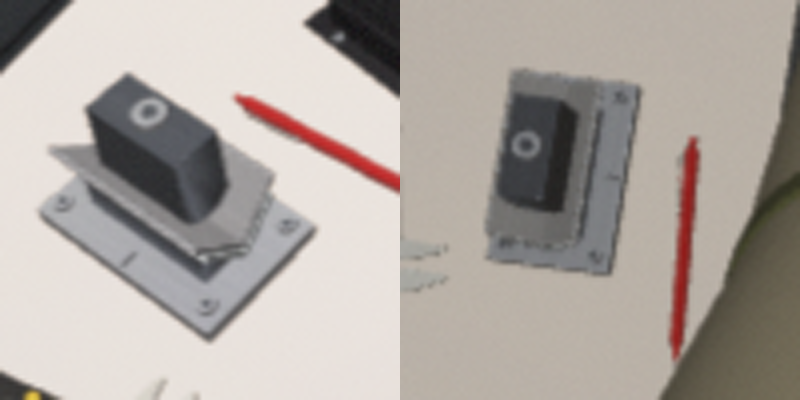

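The nose stands upright in the spreader's V, with its ball seat at panel (149,112) in the side view and (525,146) in the top view. One numerical check of position before handing in.

Run:
```python
from h import *
d=np.array([np.cos(np.radians(-8.8)),np.sin(np.radians(-8.8))]);n=np.array([-d[1],d[0]])
S=lambda x,y:(180+x/4-.375,250+y/4-.375);T=lambda x,y:(150+(x-400)/4-.375,140+y/4-.375)
for nm,v,p,z in [("seat","side",S(149,112),.0915),("seat","top",T(525,146),.0915),("spr far R","side",S(274,177),.0545),("spr near R","side",S(200,255),.0525),("spr near L","side",S(48,148),.0525),
 ("samp far R","side",S(272,203),.045)]:
    w=ray(v,p,z);print(nm,v,(w@d*1e3).round(1),(w@n*1e3).round(1))
```

```text
seat side 498.6 390.4
seat top 495.3 390.5
spr far R side 448.2 365.5
spr near R side 447.1 416.5
spr near L side 550.4 416.6
samp far R side 444.3 372.6
```

```bash
python3 -c "
from plant import ctrl
print(ctrl.hand_in())"
```

```text
the job is handed in; nothing more can be done
None
```

The job is done and handed in at about 44 s: the long section is in the long cradle, the short section is centred in the jig to about 1 mm, the spreader is nested with its ends level to an estimated 1–2 mm, and the dark loading nose stands mid-V in line with it.

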